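# Fit the turntable drive shaft through its bearings into the gearbox

### The arm

A 6-joint arm with a two-finger parallel gripper is mounted at the origin on the work surface. World frame = base frame: x ahead of the robot, y to its left, z up, the work surface at z = 0. Lengths are in m, angles in degrees, forces in N, time in s.
With the tool pointing down it reaches from about 0.35 to 0.875 m from the base axis. Payload 4.2 kg.
Tool frame: the origin (TCP) lies midway between the tips of the shut fingers; the grasp point (between the pads) lies 19 mm behind it; y points along the fingers, x is the direction in which the jaws open and shut, and the axes are right-handed (so a half turn about y gives the same grasp; the last joint's range is limited). The gripper opens to 87 mm and grips with 3 to 60 N. Pads are 19 mm wide; open, the fingers measure 117 mm over their backs; the gripper's body (75 mm by 190 mm) begins 51 mm behind the grasp point.
Start: joints at [-49.297, 22.042, 0.453, 0, -68.411, -14.817], TCP at [0.273, -0.562, 0.195] pointing down, gripper open.
Joint ranges: [-179.83, 179.83], [-69.29, 118.12], [-61.27, 80.66], [-181.25, 117.63], [-171.15, -9.14], [-177.46, 177.46]. Speed limits (degrees/s): [159.86, 159.86, 180, 180, 180, 180].

### API

Orientations are given as a 3x3 rotation matrix whose columns are the frame's x, y, z axes.
In Python, from station import * gives the robot as it stands.
- The arm moves only by the tool jog_arm, never from a script. Its argument "series" is a list of rows, each a list of 3 entries, a list of its own where there are three numbers: the shift along the tool's x, y, z in m, then the turn, a rotation vector about the tool's x, y, z in degrees, then the finger opening in m, from 0 to 0.087. A call has 1 to 10 rows; each row shifts and turns the commanded pose from where the row before left it, along the tool's axes as they then stand; what a row does not reach is not made up. A row lasts 1/8 s, in which the tool goes at most 62.5 mm and 10.7 degrees, less where a joint would pass 70% of its speed; a pose out of reach is approached as far as the arm can. A call is refused whole if a number of a shift passes 0.0625 or a number of a turn 10.7, either way. A call with a gripper value outside its range is refused whole. The fingers move at their own pace and stop on an object; the grip force is fixed at half the most. Time passes only in rows, so rows that do not move let the fingers close. It gives the time, the measured TCP pose, the force and the opening at its end, in the units of the state.
- sense(): the state, without advancing time (a new reading comes with each control period).
- capture(name): name is "side" or "top"; returns the picture (480x640x3 uint8, red, green, blue); there is no depth.
- camera_info(name): a dict with "fx", "fy", "cx", "cy" (pixels), "k1" (the pictures are not rectified: a ray, as slopes to the right and down, at radius r is drawn at 1 + k1 r^2 times it, then the intrinsics apply), "rvec" (rotation vector, rad) and "tvec" (3), from world to camera coordinates, as OpenCV has them. Camera axes: x right, y down, z forward; pixel columns grow to the right and rows downward; lengths in m; the calibration is good to about 2 mm. A picture is of the moment at which its call begins. camera_info takes no time and is no camera call.
- finish_job(): hands the job in, once; it reports no verdict.
The state is a dict: "time_s": time; "joints": joint angles; "joint_velocities": joint speeds; "effort": joint torques, N m; "tcp_pos": TCP position; "ee_rot": TCP orientation; "wrist_force": force on the tool from outside, world axes, zero at the start; "moment": the same for the moment, N m; "gripper_width": opening from 0.0 (shut) to 1.0 (fully open).
Only numpy, scipy, OpenCV 4.12 (cv2) and the standard library are available. Lean on these libraries where they do the work, as an engineer would, in place of code of your own. Each camera call takes 0.05 s, during which the arm holds its last target. There are 200 camera calls.

### The job

Take the drive shaft with the red collar out of the wooden rack and lower it through the two brass bearings of the yellow stand. When its flat-sided tang meets the gearbox, turn it by feel under a light push until it drops into the slot, then bring it fully home with the collar flush on the stand and let go. Do not force it: never push the shaft against the stand with more than 40 N (about 4 kg), and leave the blue-collared spare and everything else where it is.

Things in the scene. Friction and masses are not known exactly. Their poses are not given: they have to be found in the camera images.
- shaft: the drive shaft to fit: steel, about 0.4 kg, hanging upright by its red collar in one of the rack's two holes. Origin on its axis at the underside of the collar, z up. The collar is 38 mm across and 6 mm thick. Below the origin: 95 mm of shaft, round, 16 mm, the last 24 mm of it a flat tang, 13 mm along body x and 8 mm along body y, with a blunt end
- shaft_head (a point): centre of the oblong steel head above the collar, 25 mm above the shaft's origin: 32 mm along body x (as the tang's wide way), 22 mm along body y, 38 mm tall (6 to 44 mm above the shaft's origin); grip it here from above, across either pair of flats
- shaft_tip (a point): centre of the shaft's lower end, the end of the tang, 95 mm below the shaft's origin
- stand: bearing stand fixed to the table: two yellow side plates (at stand y = +-70 mm) joined by a yellow top plate 80 x 150 mm (long way along stand y), 14 mm thick, its top face 105 mm above the table. Origin on the table, on the upright bearing axis; z up. On the axis from the top: upper bearing, middle bearing, gearbox slot
- bore (a point): centre of the upper brass bearing's mouth, in the stand's top face, 105 mm above the table on the bearing axis. Bore 17.6 mm, its mouth widening to 25 mm over the upper 6 mm. The shaft is home when its collar's underside lies on this face
- middle (a point): point on the bearing axis at the top face of the middle plate, 66 mm above the table. The middle brass bearing (bore and mouth as the upper; plate aluminium, 10 mm thick) is loose: it may stand up to 2.5 mm off the axis either way along stand y, and 1 to 2 N sideways pushes it over
- socket (a point): mouth of the gearbox's slot, 14 x 9 mm, 24 mm deep, in a steel block, 30 mm above the table on the bearing axis. Nothing measures its angle: any way round (alike every half turn), so the shaft may have to turn up to half a turn. The gearbox holds it (0.15 N m) against a push of 10 N. Resting unaligned on the block the shaft's origin is 125 mm above the table; home, 105 mm
- rack: plywood shaft rack fixed to the table, top plate 70 x 190 mm, 105 mm above the table, two 25 mm holes at rack y = +55 and -55 mm; origin on the table under its middle
- spare: spare shaft with a BLUE collar, otherwise the same size but round to its end, in the rack's other hole; origin at the underside of its collar. Leave it there
- hammer: bystander: hammer lying on the table, origin under its middle
- wrench: bystander: wrench lying on the table, origin under its middle
- spray: bystander: spray can, 64 mm across, 180 mm tall, origin under its centre
- tin: bystander: open steel tin, 90 mm across and 90 mm tall, origin under its centre
- earmuffs: bystander: yellow earmuffs with black band, about 190 x 150 x 75 mm, origin between the cups on the table
- roller: bystander: steel ring roller, 68 mm across, 30 mm tall, origin under its centre
Not all that is in view belongs to the job. Leave any black or purple look-alike of the shaft alone.

How it is judged (in metres and radians):
On the way, in this order (a step that is already met when the one before it is completed fails the run):
1. the red-collared shaft is lifted clear of the rack (height (world z) of shaft_tip above 0.107 m), for 0.1 s.
2. its tang is through the upper bearing (z of shaft_tip in the frame of stand below 0.085 m and horizontal distance between shaft_tip and bore below 0.006 m), for 0.1 s.
3. its tang is through the middle bearing (z of shaft_tip in the frame of stand below 0.05 m and horizontal distance between shaft_tip and bore below 0.006 m), for 0.1 s.
At the end, for the whole second after the job is handed in: the red-collared shaft stands upright in the stand, its tang in the gearbox slot and the underside of its collar within 3 mm of the centre of the stand's top face, at rest and released (distance between shaft and bore below 0.003 m and z of shaft_tip in the frame of stand below 0.013 m and angle between shaft's own z axis and vertical below 0.04 rad and linear speed of shaft below 0.02 m/s and contact force between shaft and the fingers below 0.2 N); the robot touches nothing.
It fails at once if the shaft is forced: more than 40 N between the shaft and the stand (bearings and gearbox included) (contact force between shaft and stand above 40 N).
It fails at once if the blue-collared spare is taken out or shifted by more than 30 mm (distance of spare from where it was at the start of the episode above 0.03 m).
It fails at once if a bystander is shifted by more than 40 mm (distance of any of hammer, wrench, spray, tin, earmuffs, roller from where it was at the start of the episode above 0.04 m).
It also fails if it takes over 72 s, if anything falls off the work surface, if the arm or the gripper's body presses on something with over 40 N, if the wrist force passes 120 N, or if a joint passes its speed limit or range.

## Working session

There is one attempt and no reset: what is moved stays moved. The work goes in short steps, Python scripts to look and compute and a tool call to move; the robot and the scene stay as the last step left them, time stands still between calls to the robot, and variables do not carry over. Pictures are saved under pics/ and viewed, about 8 in all and at most 12, crops included, and the job is handed in when it is done.

Besides the shell and the picture viewer there is one more tool, called in YAML: its name, and indented under it one key for each argument. jog_arm: Moves the arm, as the interface text tells. Its arguments: {"type":"object","properties":{"series":{"type":"array","items":{"type":"array"}}},"required":["series"]}

```bash
mkdir -p pics; ls
python3 - <<'E'
from station import *
import cv2
for n in("side","top"):
    im=capture(n); cv2.imwrite(f"pics/{n}0.png",im[:,:,::-1]); print(n,camera_info(n))
s=sense(); print(s)
E
```

```text
pics
side {'fx': 607.7812805893969, 'fy': 607.7812805893969, 'cx': 317.0060574814973, 'cy': 238.60575663247346, 'k1': 0.06657239653959734, 'rvec': array([ 0.69210976, -2.6666397 ,  1.03035448]), 'tvec': array([0.53987904, 0.23098034, 1.47237786])}
top {'fx': 435.1974886384137, 'fy': 435.1974886384137, 'cx': 321.9621242743246, 'cy': 233.28261217150083, 'k1': 0.028594603266831803, 'rvec': array([ 2.17094551, -2.02249955,  0.23355676]), 'tvec': array([0.05310928, 0.61473784, 1.13768431])}
{'time_s': 0.1, 'joints': array([-4.92966176e+01,  2.20840255e+01,  3.88003432e-01, -2.63170159e-02,
       -6.84099565e+01, -1.48161514e+01]), 'joint_velocities': array([ 0.00102217, -0.10220326,  0.14415614,  0.11590437, -0.09003952,
       -0.03878775]), 'effort': array([-2.00540212e-04, -3.91690636e+01,  1.87935483e+01,  4.23196211e+00,
        1.34962201e-02, -7.51393145e-05]), 'tcp_pos': array([ 0.27263511, -0.561749  ,  0.19379369]), 'ee_rot': array([[-4.36448049e-01, -8.82450652e-04, -8.99729027e-01],
       [ 8.99727459e-01,  1.68072781e-03, -4.36448937e-01],
       [ 1.89734424e-03, -9.99998198e-01,  6.04147099e-05]]), 'wrist_force': array([-0.58955015,  0.6070066 ,  0.23804835]), 'moment': array([0.02463822, 0.00554636, 0.05405858]), 'gripper_width': 1.0060163219757754}
```

View pics/top0.png

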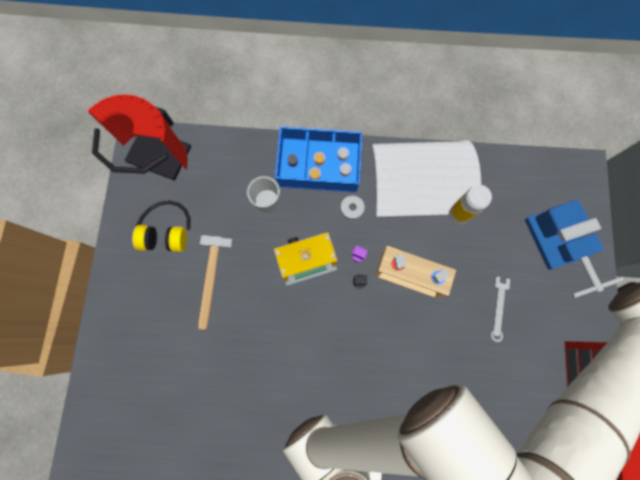

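View pics/side0.png

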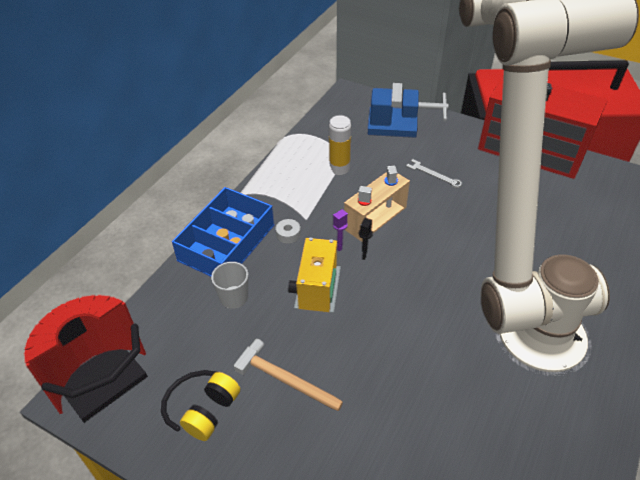

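Top view: red collar at about (399,264) and blue collar at (439,277) in the rack, stand bore at about (306,256), purple look-alike at (360,254), black one at (360,281). In the side view, red is at (365,200), blue at (392,178), purple at (340,220) and black at (366,235). By the description I choose the red one in the rack. Next I check it in a close crop.

```bash
cat > h.py <<'E'
import numpy as np, cv2
from station import *
def cam(n):
    c=camera_info(n); R=cv2.Rodrigues(c["rvec"])[0]
    return c,R,c["tvec"]
def proj(n,P):
    c,R,t=cam(n); q=np.atleast_2d(P)@R.T+t; s=q[:,:2]/q[:,2:]; s=s*(1+c["k1"]*(s**2).sum(1,keepdims=True))
    return s*[c["fx"],c["fy"]]+[c["cx"],c["cy"]]
def ray(n,uv):
    c,R,t=cam(n); K=np.array([[c["fx"],0,c["cx"]],[0,c["fy"],c["cy"]],[0,0,1.]])
    s=cv2.undistortPoints(np.array(uv,float).reshape(-1,1,2),K,np.array([c["k1"],0,0,0])).reshape(-1,2)
    d=np.c_[s,np.ones(len(s))]@R; return -R.T@t,d/np.linalg.norm(d,axis=1)[:,None]
def onz(n,uv,z):
    o,d=ray(n,uv); return o+d*((z-o[2])/d[:,2])[:,None]
def two(uvt,uvs):
    o1,d1=ray("top",uvt);o2,d2=ray("side",uvs);d1=d1[0];d2=d2[0]
    A=np.c_[d1,-d2];k=np.linalg.lstsq(A,o2-o1,rcond=None)[0];a=o1+k[0]*d1;b=o2+k[1]*d2
    return (a+b)/2,np.linalg.norm(a-b)
E
python3 - <<'E'
from h import *
t=cv2.imread("pics/top0.png");s=cv2.imread("pics/side0.png")
a=cv2.resize(t[225:300,265:465],None,fx=4,fy=4,interpolation=cv2.INTER_CUBIC)
b=cv2.resize(s[160:260,325:425],None,fx=3,fy=3,interpolation=cv2.INTER_CUBIC)
d=cv2.resize(s[230:330,280:380],None,fx=3,fy=3,interpolation=cv2.INTER_CUBIC)
im=np.zeros((600,800,3),np.uint8); im[:300]=a; im[300:,:300]=b; im[300:,400:700]=d
cv2.imwrite("pics/crop0.png",im)
for n,img in(("top",t),("side",s)):
    hsv=cv2.cvtColor(img,cv2.COLOR_BGR2HSV)
    for nm,lo,hi in(("red",(0,110,60),(8,255,255)),("red2",(172,110,60),(180,255,255)),("blue",(105,110,60),(125,255,255)),("yel",(20,150,80),(32,255,255)),("wood",(8,50,100),(19,170,255))):
        k,l,st,c=cv2.connectedComponentsWithStats(cv2.inRange(hsv,lo,hi))
        for i in range(1,k):
            if st[i,4]>8 and ((n=="top" and 265<c[i,0]<465 and 225<c[i,1]<300) or (n=="side" and 280<c[i,0]<425 and 160<c[i,1]<330)):
                cnt=cv2.findContours((l==i).astype(np.uint8),0,2)[0][0]
                print(n,nm,st[i],c[i].round(1),cv2.minAreaRect(cnt))
E
```

```text
top red [391 259  11  11  39] [394.1 264.7] ((394.9923400878906, 265.5615539550781), (12.805045127868652, 5.26234769821167), 52.12501525878906)
top blue [433 271   5   5  11] [434.5 272.7] ((434.50006103515625, 272.5000305175781), (1.4142134189605713, 5.656853675842285), 45.0)
top yel [ 275  233   62   47 1599] [305.  254.7] ((305.2188720703125, 255.40036010742188), (33.58576583862305, 56.61259460449219), 72.6459732055664)
top wood [ 375  246   81   52 2140] [413.7 273. ] ((415.5450439453125, 272.9510192871094), (77.08958435058594, 34.0989990234375), 19.384517669677734)
side red [358 199  14   7  42] [364.  202.8] ((364.75677490234375, 202.54054260253906), (5.260767459869385, 13.1519193649292), 80.53767395019531)
side blue [385 177  13   8  40] [390.  181.4] ((390.6960144042969, 181.1719970703125), (12.343096733093262, 6.5293192863464355), 10.30484676361084)
side yel [ 296  238   41   74 2189] [315.8 274.6] ((315.59259033203125, 273.8671875), (36.4169921875, 72.35132598876953), 8.325650215148926)
side wood [ 344  172   66   69 1622] [375.9 203.1] ((376.34002685546875, 203.6199951171875), (42.20000457763672, 80.60000610351562), 53.13010025024414)
side wood [311 257  12   9  68] [316.9 260.8] ((316.9615173339844, 261.19232177734375), (10.590271949768066, 8.236878395080566), 11.309932708740234)
```

View pics/crop0.png

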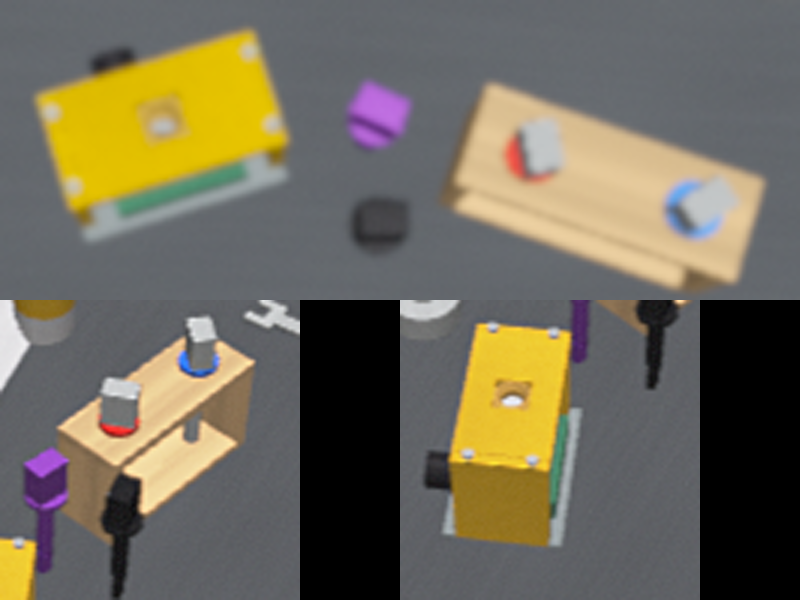

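Run:
```python
from h import *
np.set_printoptions(precision=4,suppress=True)
T=lambda p:[(265+x/4,225+y/4) for x,y in p]
S1=lambda p:[(325+x/3,160+(y-300)/3) for x,y in p]
S2=lambda p:[(280+(x-400)/3,230+(y-300)/3) for x,y in p]
tc=T([(37,95),(253,30),(290,143),(72,210)]); sc=S2([(450,460),(478,325),(572,332),(550,467)])
A=onz("top",tc,.105);B=onz("side",sc,.105);print("stand corners",A,B,A.mean(0),B.mean(0))
print("edges",[np.linalg.norm(A[i]-A[i-1]) for i in range(4)],[np.linalg.norm(B[i]-B[i-1]) for i in range(4)])
print("bore",onz("top",T([(161,118)]),.105),onz("side",S2([(513,394)]),.105),two(T([(161,118)]),S2([(513,394)])))
# head top face at z .149; 
tt=T([(522,124),(552,119),(565,170),(534,176)]);print("head top corners",onz("top",tt,.149),onz("top",tt,.149).mean(0))
st=S1([(107,378),(140,380),(136,394),(101,392)]);print("side head top",onz("side",st,.149),onz("side",st,.149).mean(0))
print("collar",onz("top",T([(533,152)]),.111),onz("side",S1([(119,420)]),.111))
rc=T([(489,83),(765,180),(738,283),(453,190)]);R=onz("top",rc,.105);print("rack",R,R.mean(0),[np.linalg.norm(R[i]-R[i-1]) for i in range(4)])
print("blue",onz("top",T([(693,208)]),.111))
print("purple",two(T([(380,107)]),S1([(46,462)])),"black",two(T([(382,215)]),S1([(125,490)])))
```

```text
stand corners [[0.5501 0.22   0.105 ]
 [0.6048 0.0792 0.105 ]
 [0.5297 0.0495 0.105 ]
 [0.4751 0.1897 0.105 ]] [[0.5507 0.2184 0.105 ]
 [0.6047 0.0812 0.105 ]
 [0.5305 0.0499 0.105 ]
 [0.4773 0.1862 0.105 ]] [0.5399 0.1346 0.105 ] [0.5408 0.1339 0.105 ]
edges [np.float64(0.08091247152231625), np.float64(0.151097019999441), np.float64(0.08075764900688169), np.float64(0.15048482159982124)] [np.float64(0.08016525303901183), np.float64(0.14746241184161124), np.float64(0.08049460231285278), np.float64(0.14633467101454986)]
bore [[0.5404 0.1363 0.105 ]] [[0.5405 0.1341 0.105 ]] (array([0.5397, 0.136 , 0.1076]), np.float64(0.0005275171708445478))
head top corners [[ 0.5451 -0.0965  0.149 ]
 [ 0.5497 -0.1155  0.149 ]
 [ 0.5174 -0.1247  0.149 ]
 [ 0.5121 -0.1052  0.149 ]] [ 0.5311 -0.1105  0.149 ]
side head top [[ 0.5504 -0.1179  0.149 ]
 [ 0.5235 -0.1294  0.149 ]
 [ 0.5186 -0.1114  0.149 ]
 [ 0.5468 -0.0991  0.149 ]] [ 0.5348 -0.1145  0.149 ]
collar [[ 0.5341 -0.1104  0.111 ]] [[ 0.5333 -0.111   0.111 ]]
rack [[ 0.5796 -0.0807  0.105 ]
 [ 0.5274 -0.2642  0.105 ]
 [ 0.4586 -0.2467  0.105 ]
 [ 0.506  -0.0596  0.105 ]] [ 0.5179 -0.1628  0.105 ] [np.float64(0.07657797353920054), np.float64(0.1907918832825309), np.float64(0.07102223976999496), np.float64(0.19298829937631112)]
blue [[ 0.5046 -0.2156  0.111 ]]
purple (array([ 0.5515, -0.0059,  0.1417]), np.float64(0.0008905723147215141)) black (array([ 0.4807, -0.0115,  0.1376]), np.float64(0.0025067525276521066))
```

The crop confirms the red-collared shaft beside the blue spare. The plate and rack measure close to 80x150 and 70x190 mm, so the points hold up: shaft at (0.533, -0.1105) with head x heading about 18°, bore at (0.540, 0.135), stand yaw about 21°. I'll go above the shaft with the jaws along body y.

jog_arm:
  series:
    - [[0.029, 0, -0.043], [0, 0, 0], 0.087]
    - [[0.029, 0, -0.043], [0, 0, 0], 0.087]
    - [[0.029, 0, -0.043], [0, 0, 0], 0.087]
    - [[0.029, 0, -0.043], [0, 0, 0], 0.087]
    - [[0.029, 0, -0.043], [0, 0, 0], 0.087]
    - [[0.029, 0, -0.043], [0, 0, 0], 0.087]
    - [[0.029, 0, -0.043], [0, 0, 0], 0.087]
    - [[0.029, 0, -0.043], [0, 0, 0], 0.087]
    - [[0.029, 0, -0.043], [0, 0, 0], 0.087]
    - [[0.031, 0, -0.043], [0, 8, 0], 0.087]

```text
time_s: 1.35
tcp_pos: [0.5326, -0.1102, 0.1944]
ee_rot: [[-0.303, -0.001, -0.953], [0.953, 0.0, -0.303], [0.0, -1.0, 0.001]]
wrist_force: [0.6, 0.4, 0.5]
gripper_width: 1.0
```

jog_arm:
  series:
    - [[0, 0, 0], [0, 0, 0], 0.06]
    - [[0, 0, 0], [0, 0, 0], 0.06]

```text
time_s: 1.6
tcp_pos: [0.5318, -0.1117, 0.1942]
ee_rot: [[-0.308, -0.001, -0.951], [0.951, -0.0, -0.308], [0.0, -1.0, 0.001]]
wrist_force: [-0.7, 0.4, 0.4]
gripper_width: 0.852
```

```bash
cat >> h.py <<'E'
np.set_printoptions(precision=4,suppress=True)
def st(target=None):
    s=sense();R=s["ee_rot"];print(s["time_s"],"tcp",s["tcp_pos"],"xhead",np.degrees(np.arctan2(R[1,0],R[0,0])),"y",R[:,1],"F",s["wrist_force"],"M",s["moment"],"w",s["gripper_width"]*.087,"j",s["joints"])
    if target is not None: print("tool delta",R.T@(np.array(target)-s["tcp_pos"]))
E
python3 - <<'E'
from h import *
st([.533,-.1105,.116])
t=capture("top");s=capture("side")
a=cv2.resize(t[200:320,345:485],None,fx=4,fy=4,interpolation=cv2.INTER_CUBIC)
b=cv2.resize(s[110:260,320:420],None,fx=4,fy=4,interpolation=cv2.INTER_CUBIC)
im=np.zeros((600,800,3),np.uint8); im[:480,:400]=a[:,:400]; im[:,400:]=b
cv2.imwrite("pics/c1.png",im)
E
```

```text
1.6 tcp [ 0.5318 -0.1117  0.1942] xhead 107.9420345248909 y [-0.0013 -0.     -1.    ] F [-0.7095  0.4065  0.4087] M [-0.0505  0.035   0.0226] w 0.07415074042226631 j [  5.2321  14.1675 -11.0618  -0.0075 -64.8477 -77.2869]
tool delta [ 0.0008  0.0782 -0.0016]
```

View pics/c1.png

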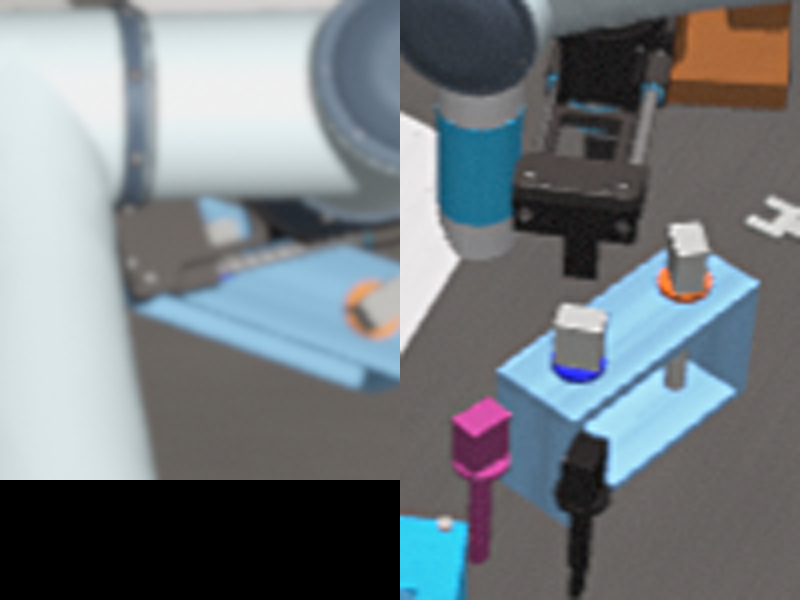

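The side crop (channels swapped) shows the fingers (tip at crop (580,275), about (365,179)) directly above the red shaft's head, which is at crop (580,320). I'll descend and grip.

jog_arm:
  series:
    - [[0.0, 0.026, -0.001], [0, 0, 0], 0.06]
    - [[0, 0.026, 0], [0, 0, 0], 0.06]
    - [[0, 0.016, 0], [0, 0, 0], 0.06]
    - [[0, 0.01, 0], [0, 0, 0], 0.06]
    - [[0, 0, 0], [0, 0, 0], 0.06]

```text
time_s: 2.33
tcp_pos: [0.5327, -0.1122, 0.1164]
ee_rot: [[-0.306, -0.001, -0.952], [0.952, -0.0, -0.306], [0.0, -1.0, 0.001]]
wrist_force: [-0.2, 0.5, -0.3]
gripper_width: 0.689
```

jog_arm:
  series:
    - [[0, 0, 0], [0, 0, 0], 0.0]
    - [[0, 0, 0], [0, 0, 0], 0.0]
    - [[0, 0, 0], [0, 0, 0], 0.0]
    - [[0, 0, 0], [0, 0, 0], 0.0]
    - [[0, 0, 0], [0, 0, 0], 0.0]
    - [[0, 0, 0], [0, 0, 0], 0.0]

```text
time_s: 3.08
tcp_pos: [0.5335, -0.1116, 0.1169]
ee_rot: [[-0.307, 0.001, -0.952], [0.952, -0.0, -0.307], [-0.0, -1.0, -0.001]]
wrist_force: [0.6, -0.9, 0.4]
gripper_width: 0.247
```

jog_arm:
  series:
    - [[0, -0.01, 0], [0, 0, 0], 0.0]
    - [[0, -0.03, 0], [0, 0, 0], 0.0]
    - [[0, -0.04, 0], [0, 0, 0], 0.0]
    - [[0, -0.045, 0], [0, 0, 0], 0.0]
    - [[0, -0.045, 0], [0, 0, 0], 0.0]
    - [[0, 0, 0], [0, 0, 0], 0.0]
    - [[0, 0, 0], [0, 0, 0], 0.0]

```text
time_s: 3.95
tcp_pos: [0.5318, -0.111, 0.2849]
ee_rot: [[-0.307, -0.004, -0.952], [0.952, 0.001, -0.307], [0.002, -1.0, 0.003]]
wrist_force: [-0.7, 0.4, -3.8]
gripper_width: 0.246
```

Run:
```python
from h import *
st([.5403,.1345,.287])
```

```text
3.95 tcp [ 0.5318 -0.111   0.2849] xhead 107.86668091252652 y [-0.0038  0.0014 -1.    ] F [-0.6544  0.447  -3.7964] M [ 0.0367  0.0037 -0.028 ] w 0.021374529826314013 j [  5.2499  11.2071  -1.8438  -0.1016 -77.157  -77.3602]
tool delta [ 0.2311 -0.0017 -0.0834]
```

jog_arm:
  series:
    - [[0.02, 0, -0.007], [0, 0, 0], 0.0]
    - [[0.04, 0, -0.014], [0, 0, 0], 0.0]
    - [[0.045, 0, -0.016], [0, 0, 0], 0.0]
    - [[0.045, 0, -0.016], [0, 0, 0], 0.0]
    - [[0.04, 0, -0.015], [0, 0, 0], 0.0]
    - [[0.03, 0, -0.011], [0, 0, 0], 0.0]
    - [[0.01, 0, -0.004], [0, 0, 0], 0.0]
    - [[0, 0.02, 0], [0, 0, 0], 0.0]
    - [[0, 0.02, 0], [0, 0, 0], 0.0]
    - [[0, 0.0, 0], [0, 0, 0], 0.0]

```text
time_s: 5.2
tcp_pos: [0.5395, 0.1315, 0.2435]
ee_rot: [[-0.306, -0.007, -0.952], [0.952, -0.003, -0.306], [-0.001, -1.0, 0.008]]
wrist_force: [0.3, -0.2, -4.1]
gripper_width: 0.244
```

Run:
```python
from h import *
st([.5403,.1345,.23])
t=capture("top");s=capture("side")
a=cv2.resize(t[200:320,245:345],None,fx=4,fy=4,interpolation=cv2.INTER_CUBIC)
b=cv2.resize(s[150:300,265:365],None,fx=4,fy=4,interpolation=cv2.INTER_CUBIC)
im=np.zeros((600,800,3),np.uint8); im[:480,:400]=a[:,:400]; im[:,400:]=b
cv2.imwrite("pics/c2.png",im[:,:,::-1])
p=sense()["tcp_pos"]
print("expected tip px", proj("side",[p+[0,0,-.101]]), proj("top",[p+[0,0,-.101]]))
print("bore px", proj("side",[.5403,.1345,.105]))
```

```text
5.2 tcp [0.5395 0.1315 0.2435] xhead 107.83246468330223 y [-0.0072 -0.0033 -1.    ] F [ 0.3179 -0.2324 -4.1063] M [-0.0249 -0.0429  0.0324] w 0.021261844536423134 j [  30.3924   13.7043   -4.4593   -0.0516  -72.2885 -102.5442]
tool delta [ 0.0026  0.0135 -0.0017]
expected tip px [[317.3908 249.8241]] [[306.2885 251.3378]]
bore px [[317.6643 261.4837]]
```

View pics/c2.png

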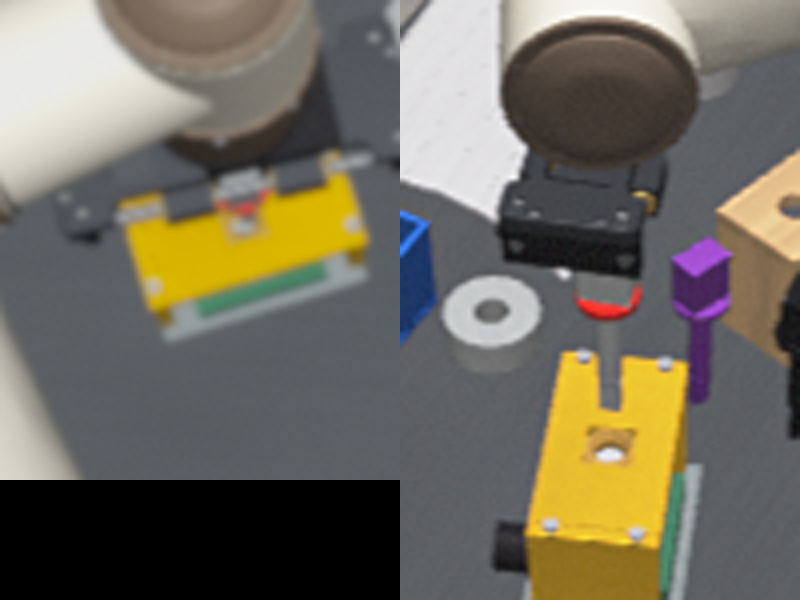

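The side crop shows the tang tip at crop (611,408), about (317.8,252), just above the bore at crop (609,450). The expected pixel agrees within 1 px once the 107 mm TCP-to-tip length is used. I'll correct about 3 mm and lower to the mouth.

jog_arm:
  series:
    - [[0.0026, 0, -0.0017], [0, 0, 0], 0.0]
    - [[0, 0.01, 0], [0, 0, 0], 0.0]
    - [[0, 0.01, 0], [0, 0, 0], 0.0]
    - [[0, 0.008, 0], [0, 0, 0], 0.0]
    - [[0, 0.006, 0], [0, 0, 0], 0.0]
    - [[0, 0.0, 0], [0, 0, 0], 0.0]
    - [[0, 0.0, 0], [0, 0, 0], 0.0]

```text
time_s: 6.18
tcp_pos: [0.5427, 0.1359, 0.2131]
ee_rot: [[-0.307, 0.001, -0.952], [0.952, 0.0, -0.307], [-0.0, -1.0, -0.001]]
wrist_force: [-0.1, 0.1, -4.0]
gripper_width: 0.25
```

Run:
```python
from h import *
st([.5403,.1345,.207])
s=capture("side");t=capture("top")
b=cv2.resize(s[190:290,265:365],None,fx=6,fy=6,interpolation=cv2.INTER_CUBIC)
a=cv2.resize(t[235:285,280:330],None,fx=4,fy=4,interpolation=cv2.INTER_CUBIC)
im=np.zeros((600,800,3),np.uint8); im[:,:600]=b; im[:200,600:]=a
cv2.imwrite("pics/c3.png",im[:,:,::-1])
```

```text
6.175 tcp [0.5427 0.1359 0.2131] xhead 107.89574923021526 y [ 0.0007  0.0001 -1.    ] F [-0.0852  0.1065 -3.955 ] M [ 0.0304 -0.0242 -0.016 ] w 0.02172435497730477 j [  30.67     14.8998   -7.2782    0.0167  -67.7843 -102.7806]
tool delta [-0.0006  0.0061  0.0027]
```

View pics/c3.png

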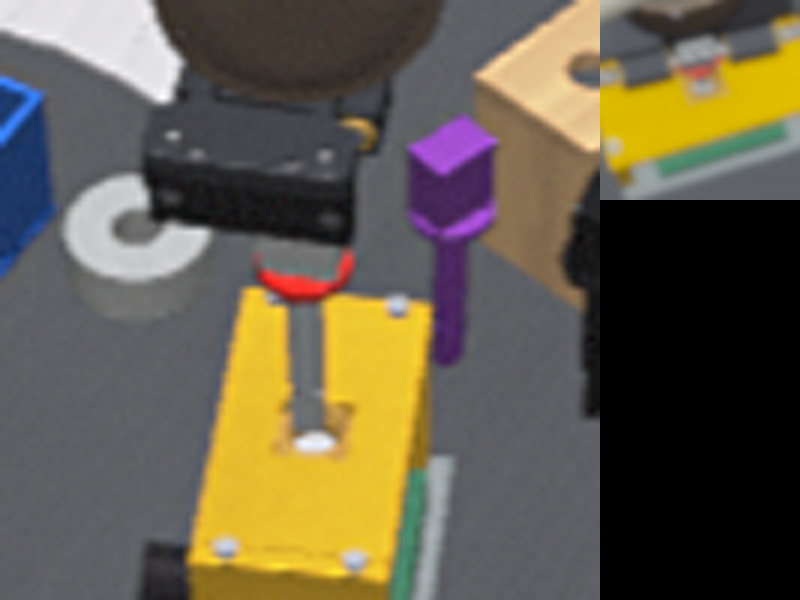

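The side crop shows the tip at crop (309,428) at the mouth, about 5 crop px (2 mm) left (+x) of the bore centre at (314,430). That agrees with the TCP reading, so I'll correct 2.5 mm and enter slowly.

jog_arm:
  series:
    - [[-0.0005, 0, 0.0025], [0, 0, 0], 0.0]
    - [[0, 0.004, 0], [0, 0, 0], 0.0]
    - [[0, 0.004, 0], [0, 0, 0], 0.0]
    - [[0, 0.003, 0], [0, 0, 0], 0.0]
    - [[0, 0, 0], [0, 0, 0], 0.0]

```text
time_s: 6.9
tcp_pos: [0.5399, 0.1345, 0.2013]
ee_rot: [[-0.307, -0.001, -0.952], [0.952, -0.0, -0.307], [-0.0, -1.0, 0.001]]
wrist_force: [-0.3, -0.3, -3.3]
gripper_width: 0.245
```

jog_arm:
  series:
    - [[0, 0, 0], [0, 0, 0], 0.0]

```text
time_s: 7.02
tcp_pos: [0.5403, 0.1347, 0.2018]
ee_rot: [[-0.307, 0.0, -0.952], [0.952, 0.0, -0.307], [-0.0, -1.0, -0.0]]
wrist_force: [-0.0, -0.3, -3.8]
gripper_width: 0.246
```

jog_arm:
  series:
    - [[0, 0.004, 0], [0, 0, 0], 0.0]
    - [[0, 0.004, 0], [0, 0, 0], 0.0]
    - [[0, 0.003, 0], [0, 0, 0], 0.0]
    - [[0, 0, 0], [0, 0, 0], 0.0]

```text
time_s: 7.52
tcp_pos: [0.5399, 0.1345, 0.1903]
ee_rot: [[-0.307, -0.001, -0.952], [0.952, -0.0, -0.307], [-0.0, -1.0, 0.001]]
wrist_force: [-0.1, 0.5, -4.3]
gripper_width: 0.243
```

jog_arm:
  series:
    - [[0, 0.004, 0], [0, 0, 0], 0.0]
    - [[0, 0.004, 0], [0, 0, 0], 0.0]
    - [[0, 0.003, 0], [0, 0, 0], 0.0]
    - [[0, 0, 0], [0, 0, 0], 0.0]

```text
time_s: 8.02
tcp_pos: [0.5399, 0.1345, 0.1793]
ee_rot: [[-0.307, -0.001, -0.952], [0.952, -0.0, -0.307], [-0.0, -1.0, 0.001]]
wrist_force: [0.0, -0.1, -3.7]
gripper_width: 0.247
```

jog_arm:
  series:
    - [[0, 0.004, 0], [0, 0, 0], 0.0]
    - [[0, 0.003, 0], [0, 0, 0], 0.0]
    - [[0, 0.003, 0], [0, 0, 0], 0.0]
    - [[0, 0, 0], [0, 0, 0], 0.0]

```text
time_s: 8.52
tcp_pos: [0.54, 0.1345, 0.1694]
ee_rot: [[-0.307, -0.001, -0.952], [0.952, -0.0, -0.307], [-0.0, -1.0, 0.001]]
wrist_force: [0.1, 0.3, -3.4]
gripper_width: 0.244
```

jog_arm:
  series:
    - [[0, 0.002, 0], [0, 0, 0], 0.0]
    - [[0, 0.002, 0], [0, 0, 0], 0.0]
    - [[0, 0, 0], [0, 0, 0], 0.0]

```text
time_s: 8.9
tcp_pos: [0.54, 0.1346, 0.1655]
ee_rot: [[-0.307, -0.0, -0.952], [0.952, -0.0, -0.307], [-0.0, -1.0, 0.0]]
wrist_force: [0.4, -0.3, -4.4]
gripper_width: 0.245
```

jog_arm:
  series:
    - [[0, 0.003, 0], [0, 0, 0], 0.0]
    - [[0, 0.003, 0], [0, 0, 0], 0.0]
    - [[0, 0.003, 0], [0, 0, 0], 0.0]
    - [[0, 0, 0], [0, 0, 0], 0.0]

```text
time_s: 9.4
tcp_pos: [0.5399, 0.1345, 0.1563]
ee_rot: [[-0.307, -0.001, -0.952], [0.952, -0.0, -0.307], [-0.0, -1.0, 0.001]]
wrist_force: [0.6, 0.1, -4.5]
gripper_width: 0.247
```

jog_arm:
  series:
    - [[0, 0.003, 0], [0, 0, 0], 0.0]
    - [[0, 0.003, 0], [0, 0, 0], 0.0]
    - [[0, 0.002, 0], [0, 0, 0], 0.0]
    - [[0, 0, 0], [0, 0, 0], 0.0]

```text
time_s: 9.9
tcp_pos: [0.54, 0.1345, 0.1485]
ee_rot: [[-0.307, -0.0, -0.952], [0.952, -0.0, -0.307], [-0.0, -1.0, 0.0]]
wrist_force: [0.5, -0.1, -3.6]
gripper_width: 0.247
```

jog_arm:
  series:
    - [[0, 0.002, 0], [0, 0, 0], 0.0]
    - [[0, 0.002, 0], [0, 0, 0], 0.0]
    - [[0, 0, 0], [0, 0, 0], 0.0]

```text
time_s: 10.28
tcp_pos: [0.54, 0.1346, 0.1445]
ee_rot: [[-0.307, -0.0, -0.952], [0.952, -0.0, -0.307], [-0.0, -1.0, 0.0]]
wrist_force: [0.3, -0.6, -4.1]
gripper_width: 0.245
```

jog_arm:
  series:
    - [[0, 0.002, 0], [0, 0, 0], 0.0]
    - [[0, 0.002, 0], [0, 0, 0], 0.0]
    - [[0, 0.002, 0], [0, 0, 0], 0.0]
    - [[0, 0, 0], [0, 0, 0], 0.0]

```text
time_s: 10.78
tcp_pos: [0.5401, 0.1347, 0.1385]
ee_rot: [[-0.307, -0.0, -0.952], [0.952, 0.0, -0.307], [0.0, -1.0, 0.0]]
wrist_force: [0.8, 0.7, -2.9]
gripper_width: 0.243
```

jog_arm:
  series:
    - [[0, 0.001, 0], [0, 0, 0], 0.0]
    - [[0, 0, 0], [0, 0, 0], 0.0]

```text
time_s: 11.02
tcp_pos: [0.5401, 0.1347, 0.1377]
ee_rot: [[-0.307, 0.0, -0.952], [0.952, 0.0, -0.307], [0.0, -1.0, -0.0]]
wrist_force: [0.1, 1.2, -3.5]
gripper_width: 0.245
```

jog_arm:
  series:
    - [[0, 0.001, 0], [0, 0, 0], 0.0]
    - [[0, 0, 0], [0, 0, 0], 0.0]

```text
time_s: 11.28
tcp_pos: [0.5403, 0.1347, 0.1369]
ee_rot: [[-0.307, 0.0, -0.952], [0.952, 0.0, -0.307], [0.0, -1.0, -0.0]]
wrist_force: [-0.6, 1.2, -3.0]
gripper_width: 0.246
```

jog_arm:
  series:
    - [[0, 0.001, 0], [0, 0, 0], 0.0]
    - [[0, 0, 0], [0, 0, 0], 0.0]

```text
time_s: 11.52
tcp_pos: [0.5409, 0.1348, 0.1367]
ee_rot: [[-0.307, 0.002, -0.952], [0.952, 0.001, -0.307], [-0.0, -1.0, -0.002]]
wrist_force: [-0.4, -0.3, 2.2]
gripper_width: 0.246
```

jog_arm:
  series:
    - [[0, 0.0005, 0], [0, 0, 0], 0.0]
    - [[0, 0, 0], [0, 0, 0], 0.0]

```text
time_s: 11.78
tcp_pos: [0.5412, 0.1349, 0.1366]
ee_rot: [[-0.308, 0.003, -0.952], [0.952, 0.001, -0.308], [-0.0, -1.0, -0.003]]
wrist_force: [-0.1, 1.0, 5.0]
gripper_width: 0.244
```

Contact at TCP z 0.1367, which matches the expected resting height. With about 9 N of push, I'll turn by feel, 4° per row.

jog_arm:
  series:
    - [[0, 0, 0], [0, -4, 0], 0.0]
    - [[0, 0, 0], [0, -4, 0], 0.0]
    - [[0, 0, 0], [0, -4, 0], 0.0]
    - [[0, 0, 0], [0, -4, 0], 0.0]
    - [[0, 0, 0], [0, -4, 0], 0.0]
    - [[0, 0, 0], [0, -4, 0], 0.0]
    - [[0, 0, 0], [0, -4, 0], 0.0]
    - [[0, 0, 0], [0, -4, 0], 0.0]

```text
time_s: 12.78
tcp_pos: [0.5409, 0.1347, 0.1364]
ee_rot: [[-0.766, 0.002, -0.642], [0.642, 0.0, -0.766], [-0.001, -1.0, -0.002]]
wrist_force: [-0.7, 0.2, 5.2]
gripper_width: 0.244
```

```bash
python3 -c "
from h import *
st([.5403,.1345,.1366])"
```

```text
12.775 tcp [0.5409 0.1347 0.1364] xhead 140.03762985993043 y [ 0.0021  0.0003 -1.    ] F [-0.7071  0.1752  5.2223] M [ 0.1894  0.3776 -0.0364] w 0.021215478426088032 j [ 30.6696  18.2939 -14.1662   0.0556 -57.4297 -70.6618]
tool delta [ 0.0004 -0.0002  0.0005]
```

Turned 32°, still resting on the block (Fz 5.2 N, z unchanged). I'll keep turning.

jog_arm:
  series:
    - [[0, 0, 0], [0, -4, 0], 0.0]
    - [[0, 0, 0], [0, -4, 0], 0.0]
    - [[0, 0, 0], [0, -4, 0], 0.0]
    - [[0, 0, 0], [0, -4, 0], 0.0]
    - [[0, 0, 0], [0, -4, 0], 0.0]
    - [[0, 0, 0], [0, -4, 0], 0.0]
    - [[0, 0, 0], [0, -4, 0], 0.0]

```text
time_s: 13.65
tcp_pos: [0.5404, 0.1344, 0.1355]
ee_rot: [[-0.978, 0.001, -0.208], [0.208, -0.0, -0.978], [-0.001, -1.0, -0.0]]
wrist_force: [-0.5, 0.2, -1.8]
gripper_width: 0.242
```

Height dropped 0.9 mm and the push vanished, so the tang seems to have entered. Probing down.

jog_arm:
  series:
    - [[0, 0.001, 0], [0, 0, 0], 0.0]
    - [[0, 0.001, 0], [0, 0, 0], 0.0]
    - [[0, 0, 0], [0, 0, 0], 0.0]

```text
time_s: 14.02
tcp_pos: [0.5402, 0.1346, 0.1332]
ee_rot: [[-0.978, 0.0, -0.21], [0.21, -0.0, -0.978], [-0.0, -1.0, 0.0]]
wrist_force: [0.1, -0.0, 0.4]
gripper_width: 0.247
```

```bash
python3 -c "
from h import *
st()"
```

```text
14.025 tcp [0.5402 0.1346 0.1332] xhead 167.86360478136856 y [ 0.0001 -0.0001 -1.    ] F [ 0.0868 -0.0495  0.4442] M [-0.0061  0.0194  0.0483] w 0.02146182884720728 j [ 30.6736  18.4746 -14.3969   0.01   -57.1281 -42.8154]
```

It's in the slot with slight friction (Fz 0.4 N, Mz 0.05 N·m), so I'll ease back 2° and go on down.

jog_arm:
  series:
    - [[0, 0, 0], [0, 2, 0], 0.0]
    - [[0, 0.002, 0], [0, 0, 0], 0.0]
    - [[0, 0.002, 0], [0, 0, 0], 0.0]
    - [[0, 0, 0], [0, 0, 0], 0.0]

```text
time_s: 14.52
tcp_pos: [0.5411, 0.1349, 0.1309]
ee_rot: [[-0.97, 0.003, -0.243], [0.243, 0.0, -0.97], [-0.002, -1.0, -0.001]]
wrist_force: [-1.3, -0.8, 6.9]
gripper_width: 0.246
```

```bash
python3 -c "
from h import *
st()"
```

```text
14.525 tcp [0.5411 0.1349 0.1309] xhead 165.91845322811858 y [ 0.0026  0.0004 -1.    ] F [-1.2697 -0.8062  6.8812] M [0.0361 0.3595 0.1581] w 0.02142044527204215 j [ 30.6821  18.6112 -14.5885   0.067  -56.6611 -44.8003]
```

The turning moment grew to +0.16 N·m after easing back, so the slot lies the other way. I'll follow the moment.

jog_arm:
  series:
    - [[0, 0, 0], [0, -2, 0], 0.0]
    - [[0, 0, 0], [0, -2, 0], 0.0]
    - [[0, 0, 0], [0, 0, 0], 0.0]

```text
time_s: 14.9
tcp_pos: [0.5403, 0.1347, 0.1294]
ee_rot: [[-0.984, 0.0, -0.176], [0.176, 0.0, -0.984], [-0.0, -1.0, -0.0]]
wrist_force: [-0.2, 0.8, 3.6]
gripper_width: 0.243
```

```bash
python3 -c "
from h import *
st()"
```

```text
14.9 tcp [0.5403 0.1347 0.1294] xhead 169.87909460488424 y [ 0.0005  0.0001 -1.    ] F [-0.1876  0.7643  3.6497] M [-0.0379  0.0288  0.07  ] w 0.021161136451085936 j [ 30.6763  18.6909 -14.6928   0.0095 -56.589  -40.8024]
```

jog_arm:
  series:
    - [[0, 0, 0], [0, -2, 0], 0.0]
    - [[0, 0.001, 0], [0, 0, 0], 0.0]
    - [[0, 0, 0], [0, 0, 0], 0.0]

```text
time_s: 15.28
tcp_pos: [0.5397, 0.1345, 0.1273]
ee_rot: [[-0.99, -0.001, -0.142], [0.142, -0.0, -0.99], [0.001, -1.0, 0.001]]
wrist_force: [1.4, -0.5, -3.2]
gripper_width: 0.242
```

```bash
python3 -c "
from h import *
st()"
```

```text
15.275 tcp [0.5397 0.1345 0.1273] xhead 171.85901756414722 y [-0.0013 -0.0004 -1.    ] F [ 1.4205 -0.454  -3.1972] M [ 0.0139 -0.3271  0.0455] w 0.021071850250173784 j [ 30.672   18.8101 -14.8292  -0.0259 -56.4369 -38.7986]
```

jog_arm:
  series:
    - [[0, 0, 0], [0, -1, 0], 0.0]
    - [[0, 0.002, 0], [0, 0, 0], 0.0]
    - [[0, 0.002, 0], [0, 0, 0], 0.0]
    - [[0, 0, 0], [0, 0, 0], 0.0]

```text
time_s: 15.78
tcp_pos: [0.5398, 0.1345, 0.1238]
ee_rot: [[-0.992, -0.001, -0.124], [0.124, -0.0, -0.992], [0.001, -1.0, 0.0]]
wrist_force: [1.1, 0.3, -4.4]
gripper_width: 0.246
```

```bash
python3 -c "
from h import *
st()"
```

```text
15.775 tcp [0.5398 0.1345 0.1238] xhead 172.87287550154159 y [-0.0009 -0.0002 -1.    ] F [ 1.1343  0.3404 -4.4298] M [ 0.0188 -0.2593  0.011 ] w 0.021432948744848024 j [ 30.6743  19.0096 -15.1121  -0.0177 -55.9283 -37.7915]
```

Moving freely. Last 7 mm in small steps.

jog_arm:
  series:
    - [[0, 0.002, 0], [0, 0, 0], 0.0]
    - [[0, 0.002, 0], [0, 0, 0], 0.0]
    - [[0, 0, 0], [0, 0, 0], 0.0]

```text
time_s: 16.15
tcp_pos: [0.54, 0.1346, 0.12]
ee_rot: [[-0.992, -0.0, -0.124], [0.124, -0.0, -0.992], [0.0, -1.0, 0.0]]
wrist_force: [0.8, -0.8, -3.5]
gripper_width: 0.245
```

jog_arm:
  series:
    - [[0, 0.001, 0], [0, 0, 0], 0.0]
    - [[0, 0.001, 0], [0, 0, 0], 0.0]
    - [[0, 0, 0], [0, 0, 0], 0.0]

```text
time_s: 16.52
tcp_pos: [0.5402, 0.1346, 0.1182]
ee_rot: [[-0.992, 0.0, -0.124], [0.124, 0.0, -0.992], [-0.0, -1.0, -0.0]]
wrist_force: [1.4, -0.1, -2.7]
gripper_width: 0.246
```

jog_arm:
  series:
    - [[0, 0.001, 0], [0, 0, 0], 0.0]
    - [[0, 0, 0], [0, 0, 0], 0.0]

```text
time_s: 16.77
tcp_pos: [0.5401, 0.1346, 0.1172]
ee_rot: [[-0.992, -0.0, -0.124], [0.124, -0.0, -0.992], [0.0, -1.0, 0.0]]
wrist_force: [0.0, -0.1, -2.2]
gripper_width: 0.244
```

jog_arm:
  series:
    - [[0, 0.001, 0], [0, 0, 0], 0.0]
    - [[0, 0, 0], [0, 0, 0], 0.0]

```text
time_s: 17.02
tcp_pos: [0.5404, 0.1346, 0.1169]
ee_rot: [[-0.992, 0.001, -0.124], [0.124, 0.0, -0.992], [-0.001, -1.0, -0.0]]
wrist_force: [-0.6, 0.0, 2.0]
gripper_width: 0.247
```

jog_arm:
  series:
    - [[0, 0.0005, 0], [0, 0, 0], 0.0]
    - [[0, 0, 0], [0, 0, 0], 0.0]

```text
time_s: 17.27
tcp_pos: [0.5405, 0.1346, 0.1169]
ee_rot: [[-0.992, 0.001, -0.123], [0.123, 0.0, -0.992], [-0.001, -1.0, -0.0]]
wrist_force: [-1.9, -0.9, 5.5]
gripper_width: 0.246
```

Seated: z stops at 0.1169, the same height as in the rack, and the force rises. I'll relax the push, open and withdraw.

jog_arm:
  series:
    - [[0, -0.001, 0], [0, 0, 0], 0.0]
    - [[0, 0, 0], [0, 0, 0], 0.05]
    - [[0, 0, 0], [0, 0, 0], 0.05]
    - [[0, 0, 0], [0, 0, 0], 0.05]
    - [[0, 0, 0], [0, 0, 0], 0.05]

```text
time_s: 17.9
tcp_pos: [0.54, 0.1346, 0.1166]
ee_rot: [[-0.992, -0.0, -0.124], [0.124, -0.0, -0.992], [0.0, -1.0, 0.0]]
wrist_force: [-0.3, -0.6, 0.6]
gripper_width: 0.554
```

jog_arm:
  series:
    - [[0, -0.01, 0], [0, 0, 0], 0.05]
    - [[0, -0.03, 0], [0, 0, 0], 0.05]
    - [[0, -0.05, 0], [0, 0, 0], 0.05]
    - [[0, -0.05, 0], [0, 0, 0], 0.05]
    - [[0, 0, 0.05], [0, 0, 0], 0.05]
    - [[0, 0, 0.05], [0, 0, 0], 0.05]
    - [[0, 0, 0.05], [0, 0, 0], 0.05]
    - [[0, 0, 0], [0, 0, 0], 0.05]
    - [[0, 0, 0], [0, 0, 0], 0.05]

```text
time_s: 19.02
tcp_pos: [0.5218, -0.0142, 0.2574]
ee_rot: [[-0.992, 0.001, -0.124], [0.124, 0.0, -0.992], [-0.001, -1.0, -0.001]]
wrist_force: [0.0, 0.4, 0.5]
gripper_width: 0.577
```

Run:
```python
from h import *
st()
s=capture("side");t=capture("top")
b=cv2.resize(s[190:340,280:380],None,fx=4,fy=4,interpolation=cv2.INTER_CUBIC)
a=cv2.resize(t[215:315,255:355],None,fx=4,fy=4,interpolation=cv2.INTER_CUBIC)
im=np.zeros((600,800,3),np.uint8); im[:,:400]=b; im[:400,400:]=a
cv2.imwrite("pics/c4.png",im[:,:,::-1])
h=cv2.cvtColor(s,cv2.COLOR_RGB2HSV);m=cv2.inRange(h,(0,110,60),(8,255,255));m[:, :280]=0;m[:,380:]=0;m[:190]=0;m[340:]=0
ys,xs=np.nonzero(m);print("red side",len(xs),xs.min(),xs.max(),ys.min(),ys.max())
th=np.linspace(0,6.283,60)
for z in(.105,.111):
    p=proj("side",np.c_[.5403+.019*np.cos(th),.1345+.019*np.sin(th),0*th+z]);print(z,p.min(0),p.max(0))
```

```text
19.025 tcp [ 0.5218 -0.0142  0.2574] xhead 172.86060359064908 y [ 0.0011  0.0004 -1.    ] F [0.0305 0.4395 0.4835] M [ 0.0705  0.0789 -0.0278] w 0.05023887176723088 j [ 16.267    9.5763  -7.8036  -0.0044 -72.552  -23.4051]
red side 35 311 324 259 266
0.105 [309.9792 255.6697] [325.3498 267.392 ]
0.111 [309.9169 254.0886] [325.3326 265.8181]
```

View pics/c4.png

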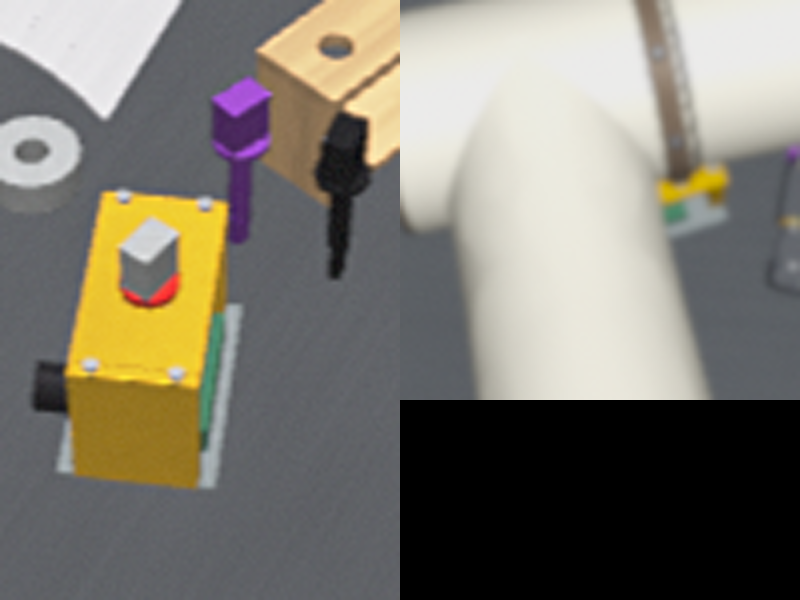

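The side crop shows the shaft upright, with its collar (px 311–324, rows up to 266) flat on the stand's top. The predicted outline for a seated collar spans 310–325, down to row 267. The gripper is clear and the look-alikes stand untouched. Handing in.

```bash
python3 -c "
from station import *
print(finish_job())"
```

```text
the job is handed in; nothing more can be done
None
```

The red-collared shaft is home in the stand, with its collar on the top face. It is released, and the job was handed in at about 19 s of the 72 s allowed. No verdict was reported.

- **Fit:** I gripped the head across its 22 mm flats and lowered the shaft through both bearings without resistance. It met the gearbox at the expected height. I turned it about 65° in all under a push of roughly 9 N, and it dropped into the slot.
- **One wrong turn:** partway in, I eased back 2° in the wrong direction. The turning moment rose to 0.16 N·m and the push to about 11 N, so I followed the moment the other way and it went down freely.
- **Force:** the highest push I read was about 11 N against the 40 N limit. I only read force at the end of each move, so a brief peak in between would not show.
- **Last checks:**
    - The tool stopped at z = 0.1169 m, the same height as when the shaft hung in the rack.
    - After release, the side camera showed the shaft upright with its collar within about 1 pixel of where a seated collar should appear.
    - The wrist force was near zero.
    - The two look-alikes nearby stood untouched.
- **Not checked:** the arm blocked the top camera's final view of the stand, so the seating rests on the side view and the tool height. I did not re-measure the spare or the bystanders after the move.

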